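# Lock the fume horn and set up a board for rework

### The arm

A 6-joint arm with a two-finger parallel gripper is mounted at the origin on the work surface. World frame = base frame: x ahead of the robot, y to its left, z up, the work surface at z = 0. Lengths are in m, angles in degrees, forces in N, time in s.
With the tool pointing down it reaches from about 0.35 to 0.775 m from the base axis. Payload 7.3 kg.
Tool frame: the origin (TCP) lies on the centre line of the jaws, within the pads' length; the fingertips stand arm.tip_extent ahead of it and the grasp point (between the pads) lies 2 mm behind it (arm.tip_extent is the distance from the TCP to the fingertips, in m); z points along the fingers, y is the line along which they close (so a half turn about z gives the same grasp; the last joint's range is limited). The gripper opens to 92 mm and grips with 3 to 60 N. Pads are 19 mm wide; open, the fingers measure 130 mm over their backs; the gripper's body (75 mm by 190 mm) begins 47 mm behind the grasp point.
Start: joints at [-76.662, 19.595, 87.324, -0, 73.075, -8.365], TCP at [0.194, -0.488, 0.244] pointing down, gripper open.
Joint ranges: [-145.02, 145.02], [-44.19, 115.74], [2.07, 154.8], [-57.11, 237.11], [16.16, 152.29], [-177.93, 177.93]. Speed limits (degrees/s): [147.25, 147.25, 180, 180, 180, 180].

### API

Orientations are given as [roll, pitch, yaw] about the fixed x, y, z axes, in that order (R = Rz(yaw) Ry(pitch) Rx(roll)).
In Python, from rig import arm, snapshot gives the robot as it stands.
- The arm moves only by the tool servo_tool, never from a script. Its argument "targets" is a list of rows, each a list of 3 entries, a list of its own where there are three numbers: the finger opening in mm, from 0 to 91.8, then the shift along the tool's x, y, z in units of 50 mm (1.0 is 50 mm), then the turn about the tool's z in units of 5 degrees (1.0 is 5 degrees). A call has 1 to 8 rows; each row shifts and turns the commanded pose from where the row before left it, along the tool's axes as they then stand; what a row does not reach is not made up. A row lasts 1/8 s, in which the tool goes at most 62.5 mm and 10.7 degrees, less where a joint would pass 70% of its speed; a pose out of reach is approached as far as the arm can. A call is refused whole if a number of a shift passes 1 or a number of a turn 1, either way. A call with a gripper value outside its range is refused whole. The fingers move at their own pace and stop on an object; "newtons" is the grip in N (left out, the last holds). Time passes only in rows, so rows that do not move let the fingers close. It gives the time, the measured TCP pose, the force, the opening and the grip force at its end, in the units of the state.
- arm.get_obs(): the state, without advancing time (a new reading comes with each control period).
- snapshot(name): name is "scene" or "top"; returns a dict with "image" (400x640x3 uint8, red, green, blue), "intrinsics" (3x3 intrinsics, pixels), "R" (3x3) and "t" (3): a world point X has camera coordinates R X + t. Camera axes: x right, y down, z forward; pixel columns grow to the right and rows downward; lengths in m; the calibration is good to about 2 mm. A picture is of the moment at which its call begins. There is no depth.
- arm.hand_in(): hands the job in; it is judged then, once.
The state is a dict: "clock": time; "joints": joint angles; "qvel": joint speeds; "effort": joint torques, N m; "eef_pos": TCP position; "eef_rot": TCP orientation; "ft_force": force on the tool from outside, world axes, zero at the start; "ft_torque": the same for the moment, N m; "opening": opening from 0.0 (shut) to 1.0 (fully open); "grip_force": force on a finger pad.
Only numpy, scipy, OpenCV 4.12 (cv2) and the standard library are available. Lean on these libraries where they do the work, as an engineer would, in place of code of your own. Each camera call takes 0.05 s, during which the arm holds its last target. There are 200 camera calls.

### The job

Make the rework place ready. First swing the lever of the fume arm's lock ring round clockwise until it lines up with the raised mark on the bench flange (not past it), so that the horn cannot work loose over the board; then take the tall framed board from the rack and set it down gently in the middle of the easel, lower edge just behind the lip, leaning back on the rail with its component side still facing out, away from the rail. Leave everything else where it is.

Things in the scene. Friction and masses are not known exactly. Their poses are not given: they have to be found in the camera images.
- fume_arm: Fume arm fixed to the bench: aluminium flange 150 x 150 x 10 mm, black hose elbow, horn. Origin: flange centre at bench level, on the lock ring's vertical axis. The hose stands within 40 mm of the axis, up to 180 mm high, and bends to the horn towards (0.5, -0.87) in the body's x, y; horn mouth 140 mm from the axis, 128 mm wide, centre 140 mm high.
- lock_ring (a joint): Dark grey ribbed lock ring round the fume arm's foot, 120 mm across, 16 to 54 mm high, on the vertical axis of fume_arm. Grows clockwise seen from above: 0 = open stop, 1.50 rad = lever in line with the mark, 1.80 = end stop past it. Stays where left (friction 0.35 N m). At value q the lever points 195 degrees - q, counter-clockwise from fume_arm's +x.
- lever_tip (a point): Outer end of the ring's single lever, on its top edge. The lever is an upright radial bar 16 mm thick, from 50 to 122 mm from the axis, 20 to 56 mm above the bench, flat vertical sides.
- locked_mark (a point): Outer end of the locked mark: a flat tab 16 mm wide and 10 mm high with a raised dark rib along its middle, reaching radially out of the flange to 143 mm from the axis (this point: 141 mm). The lever is locked when it lies over the tab, in line with the rib.
- easel: Board easel, fixed, open front at its -x. Origin at bench level. Foot plate 140 mm wide (y), x -55 to +65 mm, 8 mm thick. Front lip x -49 to -41 mm, top 22 mm high, full width. Rail 12 mm thick along y, axis at x +6.5 mm, 87.5 mm high, 136 mm long, on posts at y +-58 mm with struts behind. A board with its foot against the lip leans back 0.38 rad on the rail.
- rack: Black slotted board rack, fixed, 190 (x) x 150 (y) mm; floor 6 mm thick, two rows of teeth to 42 mm above the bench; slots 12.5 mm wide. The tall board stands in the slot at x = -48 mm, two shorter boards at x = +48 and +72 mm. Origin: underside centre.
- tall_board: The tall framed circuit board, 130 wide (y) x 130 high (z) x 10 mm thick (x), about 0.15 to 0.3 kg, dark frame round a green board. Origin at the middle of its lower edge; z up the board; the component side faces its own -x. It starts upright in the rack; its lowest 36 mm are in the slot. The 22 mm top bar can be gripped from above anywhere across the thickness.
- board_top (a point): Middle of the tall board's top edge (130 mm from its origin along z).
- short_board_a: Shorter framed board, 126 x 90 x 10 mm, in the rack; leave it. Origin: middle of lower edge.
- short_board_b: The other short framed board, 126 x 90 x 10 mm, in the rack; leave it. Origin: middle of lower edge.
- solder_reel: Grey reel, 62 mm across, 48 mm high, upright; bystander. Origin: underside.
- flux_bottle: Small amber bottle, 40 mm across, 100 mm high; bystander. Origin: underside.
- screwdriver: Screwdriver, 200 mm long, black handle, lying on the bench; bystander. x runs along it, handle to -x.
- brush: Flat brush, 200 mm long, wooden handle, lying on the bench; bystander. x runs along it, handle to -x.
- bare_board: Bare green board 120 x 150 x 5 mm lying flat, bystander. Origin: underside centre.
Things that resemble listed ones, but are neither listed nor needed, are in the scene too. Leave any purple look-alike of the tall_board alone.

How it is judged (in metres and radians):
On the way, in this order (a step that is already met when the one before it is completed fails the run):
1. the lock ring's lever is in line with the locked mark, the tall board still in the rack (value of joint lock_ring between 1.42 and 1.58 rad and distance of tall_board from where it was at the start of the episode below 0.03 m), for 0.2 s.
2. the tall board leans on the easel, foot behind the lip, component side out (angle between tall_board's own z axis and vertical between 0.22 and 0.52 rad and angle between tall_board's own x axis and vertical above 1.77 rad and x of tall_board in the frame of easel between -0.044 and -0.018 m and y of tall_board in the frame of easel between -0.025 and 0.025 m and z of tall_board in the frame of easel below 0.016 m and angle between the y axis of tall_board and the y axis of easel, either way round below 0.14 rad), for 0.2 s.
At the end, for the whole second after the job is handed in: Lock ring within 0.08 rad of its mark; tall board on the easel behind the lip (lower edge 18-44 mm ahead of the easel's origin, under 16 mm high, within 25 mm of the middle), within 0.14 rad of the rail's direction, leaning back 0.22-0.52 rad, component side out, released, at rest (all of step 2 and value of joint lock_ring between 1.42 and 1.58 rad and linear speed of tall_board below 0.02 m/s and contact force between the fingers and tall_board below 0.05 N); the robot touches nothing.
It fails at once if the tall board is dropped or knocked: faster than 0.6 m/s while not held (linear speed of tall_board above 0.6 m/s and contact force between the fingers and tall_board below 0.1 N).
It fails at once if a bystander (short boards, reel, bottle, screwdriver, brush, bare board) is moved more than 30 mm (distance of any of short_board_a, short_board_b, solder_reel, flux_bottle, screwdriver, brush, bare_board from where it was at the start of the episode above 0.03 m).
It also fails if it takes over 58 s, if anything falls off the work surface, if the arm or the gripper's body presses on something with over 40 N, if the wrist force passes 120 N, or if a joint passes its speed limit or range.

## Working session

There is one attempt and no reset: what is moved stays moved. The work goes in short steps, Python scripts to look and compute and a tool call to move; the robot and the scene stay as the last step left them, time stands still between calls to the robot, and variables do not carry over. Pictures are saved under pics/ and viewed, at most 10 in all, crops included, and the job is handed in when it is done.

Besides the shell and the picture viewer there is one more tool, called after "Call:" as name(argument=value, ...), one argument or row to a line, values as JSON. servo_tool: Moves the arm, as the interface text tells. Its arguments: {"type":"object","properties":{"targets":{"type":"array"},"newtons":{"type":"number"}},"required":["targets"]}

```bash
ls; mkdir -p pics; python3 - <<'E'
from rig import arm,snapshot
import cv2,pickle
d={}
for n in("scene","top"):
    s=snapshot(n);d[n]=s;cv2.imwrite(f"pics/{n}0.png",cv2.resize(s["image"][:,:,::-1],(800,500),interpolation=cv2.INTER_CUBIC));print(n,s["intrinsics"],s["R"],s["t"])
pickle.dump(d,open("s0.pkl","wb"))
print(arm.tip_extent,arm.get_obs())
E
```

```text
pics
scene [[421.31309477   0.         320.70670184]
 [  0.         421.31309477 202.14731362]
 [  0.           0.           1.        ]] [[-0.7654023   0.64331805  0.01735547]
 [ 0.41597335  0.51513123 -0.74940376]
 [-0.49104531 -0.56637594 -0.66188579]] [ 0.41522933 -0.18909792  1.55315432]
top [[455.08055248   0.         321.52829901]
 [  0.         455.08055248 206.68065692]
 [  0.           0.           1.        ]] [[-0.01634129 -0.99985587  0.00460505]
 [-0.98127885  0.0151534  -0.19199529]
 [ 0.19189783 -0.00765628 -0.98138504]] [0.03132851 0.5814715  1.17196626]
0.017 {'clock': 0.1, 'joints': array([-7.66615512e+01,  1.96341671e+01,  8.73697494e+01,  1.03084218e-03,
        7.30748489e+01, -8.36542109e+00]), 'qvel': array([-0.03723966, -0.05607224, -0.0992587 , -0.07769526, -0.0142265 ,
        0.0073029 ]), 'effort': array([ 1.21508619e-03, -4.32005489e+01, -2.44693565e+01,  7.18623935e-02,
        5.26643428e-02, -3.62215542e-05]), 'eef_pos': array([ 0.19409806, -0.48745386,  0.24311107]), 'eef_rot': array([-1.79922216e+02, -1.24345379e-02,  2.17035606e+01]), 'ft_force': array([-0.07768036,  0.16893612,  0.26401583]), 'ft_torque': array([ 0.02235668, -0.03027041,  0.03578025]), 'grip_force': 0.0, 'opening': 1.0017031064283282}
```

View pics/scene0.png

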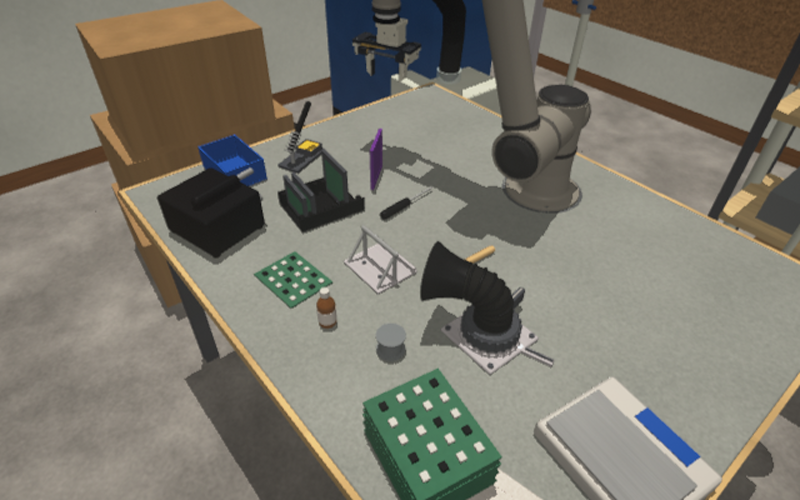

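View pics/top0.png

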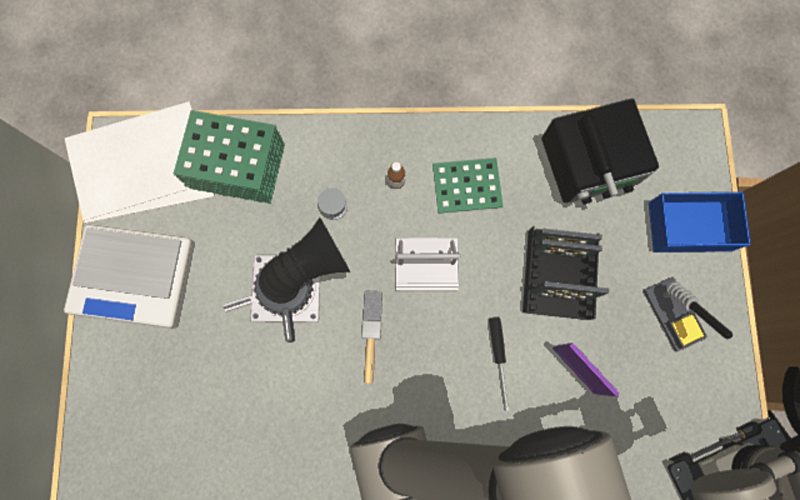

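The scene picture shows the fume arm at about (490,330), the easel at (380,260) and the rack at (322,200). In the top view they are at (285,288), (427,265) and (562,273). The purple look-alike stands at (582,368) in the top view. The candidates for tall_board are the rack board at top (567,288), the rack boards at top (565,235-248) and the purple board at top (582,368). The one at (567,288) fits because it is in the rack, apart from the other two, and not purple. I'll confirm it in an enlarged crop.

```bash
python3 - <<'E'
import pickle,cv2,numpy as np
d=pickle.load(open("s0.pkl","rb"))
def c(n,x,y,w,h): 
    return cv2.resize(d[n]["image"][y:y+h,x:x+w,::-1],(400,300),interpolation=cv2.INTER_CUBIC)
m=np.vstack([np.hstack([c("top",405,170,100,75+15)[:300] if 0 else c("top",405,170,100,75+0),c("scene",210,105,100,75)]),np.hstack([c("top",170,190,120,90),c("scene",330,190,120,90)])])
cv2.imwrite("pics/m1.png",m)
cv2.imwrite("pics/m2.png",np.hstack([c("top",300,175,80,60),c("scene",265,175,80,60)]))
E
```

```text
(no output)
```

View pics/m1.png

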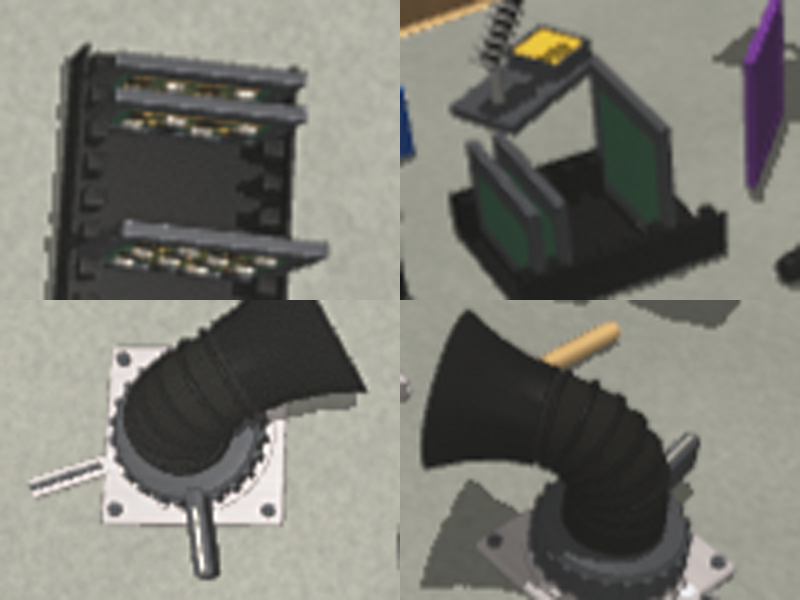

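View pics/m2.png

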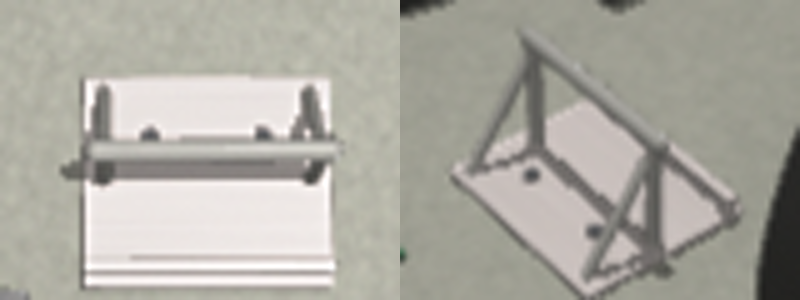

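The top crop shows the tall board's grey top bar from about (122,229) to (327,250). It is in the near slot, alone and taller than the others, with its components towards −x (the robot). The other two rack boards are the short ones, and the purple board stands outside the rack. The lever points towards the robot, tip at (207,575), and the tab towards +y, tip at (30,488). The easel lip is on the robot's side, with the rail at row 150.

```bash
cat >h.py <<'E'
import numpy as np,cv2,pickle
def cast(s,uv,z):
    uv=np.atleast_2d(uv).astype(float);R,t=s["R"],s["t"];C=-R.T@t
    d=np.c_[uv,np.ones(len(uv))]@np.linalg.inv(s["intrinsics"]).T@R
    return C+d*((z-C[2])/d[:,2])[:,None]
def tri(a,ua,b,ub):
    P=[s["intrinsics"]@np.c_[s["R"],s["t"]] for s in(a,b)]
    X=cv2.triangulatePoints(P[0],P[1],np.array(ua,float).reshape(2,1),np.array(ub,float).reshape(2,1))[:,0];return X[:3]/X[3]
def proj(s,X):
    p=s["intrinsics"]@(s["R"]@np.array(X)+s["t"]);return p[:2]/p[2]
def mask(s,roi,lo,hi,k=0):
    h=cv2.cvtColor(s["image"],cv2.COLOR_RGB2HSV);m=np.zeros(h.shape[:2],np.uint8)
    x,y,w,hh=roi;m[y:y+hh,x:x+w]=cv2.inRange(h,lo,hi)[y:y+hh,x:x+w]
    if k:m=cv2.morphologyEx(m,cv2.MORPH_OPEN,np.ones((k,k)))
    n,l,st,_=cv2.connectedComponentsWithStats(m);return (l==1+np.argmax(st[1:,4])).astype(np.uint8)
def rect(s,m,z):
    c=max(cv2.findContours(m,0,1)[0],key=len)[:,0]
    w=cast(s,c,z)[:,:2]*1000;r=cv2.minAreaRect(w.astype(np.float32));return r
E
python3 - <<'E'
from h import *
d=pickle.load(open("s0.pkl","rb"));T,S=d["top"],d["scene"]
W=((0,0,185),(180,40,255))
for n,roi,z,k in(("flange",(195,195,70,70),.010,7),("easel",(310,180,65,60),.008,3)):
    m=mask(T,roi,*W,k);print(n,m.sum(),rect(T,m,z),cv2.boxPoints(rect(T,m,z)).round())
h=cv2.cvtColor(T["image"],cv2.COLOR_RGB2HSV)
print("V cols board",h[222:242,450,2],h[222:242,480,2],h[222:242,450,1])
print("easel rows",h[180:240,340,2])
m=mask(T,(430,222,62,18),(0,0,85),(180,60,135));r=rect(T,m,.136);print("board",m.sum(),r,cv2.boxPoints(r).round())
ys,xs=np.nonzero(m);print(xs.min(),xs.max(),[ (x,ys[xs==x].min(),ys[xs==x].max()) for x in range(xs.min(),xs.max()+1,4)])
m=mask(S,(355,115,40,50),(0,0,70),(180,60,255))
hs=cv2.cvtColor(S["image"],cv2.COLOR_RGB2HSV)
for y in range(116,160,3): print(y,hs[y,250:285,2].tolist())
E
```

```text
flange 198 ((479.8016052246094, 232.58639526367188), (46.70094299316406, 46.85194778442383), 89.09616088867188) [[456. 210.]
 [503. 209.]
 [504. 256.]
 [457. 256.]]
easel 883 ((554.0969848632812, -33.504852294921875), (136.9569854736328, 48.11229705810547), 89.1026611328125) [[ 529. -102.]
 [ 577. -102.]
 [ 579.   35.]
 [ 531.   35.]]
V cols board [ 60  60  59  58  65 103 114 112  71  71 143 103  53  81  71  62  47  58
  61  63] [174 180 179 175 174 175 176 175 123 108 109  96  61  44  68 166 182 182
 180 180] [17  9  9 13  4  7  9  9  4 40 25 15 29 60 57 12 11 13 13 16]
easel rows [183 178 182 183 179 177 179 183 181 179 219 234 235 235 232 233 234 234
 233 234 236 241 186 169 200 192 160 127 136 136 144 237 240 237 236 237
 236 236 237 236 238 235 236 236 237 237 200 234 252 175 235 249 173 171
 178 179 183 187 184 178]
board 184 ((503.0948791503906, -324.8474426269531), (125.50244140625, 10.088178634643555), 83.06829071044922) [[ 491. -387.]
 [ 501. -388.]
 [ 516. -263.]
 [ 506. -262.]]
436 486 [(436, np.int64(225), np.int64(228)), (440, np.int64(226), np.int64(228)), (444, np.int
[... 2106 characters left out ...]
56, 61, 63, 63, 63, 63, 64, 64, 66, 65, 64, 64, 63, 53, 50, 51, 52, 134, 153, 153, 154, 156, 157, 157]
149 [30, 31, 31, 31, 30, 31, 31, 31, 32, 32, 34, 54, 61, 63, 62, 63, 63, 62, 64, 64, 65, 65, 65, 65, 53, 51, 52, 52, 118, 152, 158, 158, 158, 158, 158]
152 [31, 30, 30, 30, 31, 31, 33, 31, 32, 31, 33, 43, 48, 53, 59, 62, 64, 64, 65, 64, 64, 65, 65, 65, 55, 51, 52, 52, 95, 145, 153, 156, 159, 159, 157]
155 [75, 45, 32, 31, 32, 36, 38, 38, 39, 39, 39, 39, 33, 36, 44, 49, 54, 61, 63, 64, 64, 64, 65, 64, 59, 50, 52, 51, 48, 42, 95, 140, 156, 158, 158]
158 [51, 48, 40, 38, 38, 39, 38, 39, 39, 39, 39, 38, 39, 39, 37, 33, 36, 44, 49, 54, 61, 64, 64, 64, 62, 52, 51, 51, 49, 41, 40, 39, 55, 126, 82]
```

```bash
python3 - <<'E'
from h import *
d=pickle.load(open("s0.pkl","rb"));T,S=d["top"],d["scene"]
h=cv2.cvtColor(T["image"],cv2.COLOR_RGB2HSV)
def allm(roi,lo,hi):
    m=np.zeros(h.shape[:2],np.uint8);x,y,w,q=roi;m[y:y+q,x:x+w]=cv2.inRange(h,lo,hi)[y:y+q,x:x+w];return m
def ar(m,z):
    p=cv2.findNonZero(m)[:,0]; return cv2.minAreaRect((cast(T,p,z)[:,:2]*1000).astype(np.float32))
m=allm((312,185,60,55),(0,0,205),(180,40,255));m=cv2.morphologyEx(m,cv2.MORPH_OPEN,np.ones((2,2)))
r=ar(m,.008);print("easel",r,cv2.boxPoints(r).round())
m=allm((201,200,58,62),(0,0,200),(180,40,255));m=cv2.morphologyEx(m,cv2.MORPH_OPEN,np.ones((3,3)))
r=ar(m,.010);print("flange",r,cv2.boxPoints(r).round())
# bolts: dark spots in flange corners
for c in((207,206.5),(204.5,252.7),(250,252.8)): print("bolt",cast(T,c,.01))
# board corners to scene
for X in((.506,-.262),(.516,-.263),(.491,-.387),(.501,-.388)): print(proj(S,(*X,.136)).round(1))
print("end+y tri",tri(T,(435.5,226.8),S,(275,137)))
# lever & mark
print("lever z56",cast(T,[(232,272)],.056),"mark z10",cast(T,[(179,246.5)],.010))
for y in range(250,278,3): print(y,h[y,222:240,2].tolist())
for x in range(176,202,4): print(x,h[236:252,x,2].tolist())
# rail by scene+top
print([ (x,[int(v) for v in h[198:214,x,2]]) for x in(320,330,345,360,366)])
E
```

```text
easel ((577.1755981445312, -36.44837951660156), (136.5695343017578, 116.84877014160156), 89.1247787475586) [[ 518. -104.]
 [ 635. -106.]
 [ 637.   31.]
 [ 520.   33.]]
flange ((528.4534912109375, 282.1039733886719), (147.4320831298828, 142.56234741210938), 89.08621215820312) [[456. 210.]
 [599. 207.]
 [601. 355.]
 [458. 357.]]
bolt [[0.5964097  0.34229559 0.01      ]]
bolt [[0.46720636 0.34502464 0.01      ]]
bolt [[0.46494563 0.22023103 0.01      ]]
[278.  135.5]
[275.3 136.5]
[260.1 118.5]
[257.5 119.3]
end+y tri [ 0.51308289 -0.2644844   0.13117804]
lever z56 [[0.41098757 0.25978202 0.056     ]] mark z10 [[0.48537766 0.41565648 0.01      ]]
250 [99, 95, 65, 63, 96, 99, 105, 113, 99, 59, 52, 101, 185, 115, 114, 227, 238, 200]
253 [238, 235, 206, 160, 86, 123, 255, 135, 103, 70, 47, 97, 241, 242, 230, 236, 237, 237]
256 [228, 229, 232, 235, 117, 96, 179, 173, 116, 92, 51, 72, 205, 235, 231, 229, 228, 230]
259 [180, 185, 182, 176, 114, 88, 154, 255, 135, 98, 65, 51, 86, 180, 185, 181, 177, 178]
262 [179, 179, 184, 187, 186, 94, 115, 255, 147, 108, 87, 50, 71, 181, 185, 186, 185, 185]
[... 796 characters left out ...]
 184]
192 [186, 186, 182, 202, 206, 123, 96, 226, 242, 148, 172, 188, 187, 185, 183, 179]
196 [176, 178, 226, 186, 116, 154, 240, 225, 158, 176, 184, 181, 179, 180, 178, 179]
200 [167, 231, 235, 167, 154, 236, 179, 168, 183, 187, 186, 178, 156, 153, 158, 172]
[(320, [125, 123, 127, 123, 120, 163, 200, 193, 166, 102, 83, 84, 80, 91, 203, 237]), (330, [234, 237, 177, 108, 99, 160, 201, 192, 164, 128, 136, 134, 141, 234, 240, 238]), (345, [233, 234, 238, 242, 186, 171, 210, 194, 159, 120, 134, 135, 144, 239, 240, 237]), (360, [135, 130, 136, 149, 129, 166, 214, 192, 155, 149, 144, 125, 119, 211, 242, 241]), (366, [188, 193, 193, 159, 121, 167, 213, 191, 155, 148, 178, 187, 186, 172, 166, 166])]
```

```bash
cat >>h.py <<'E'
def rows(p0,yaw0,pts,yaws,op,nd=2):
    """simulated rows (shift in axes before the turn): prints rounded rows, tracks rounding"""
    p=np.array(p0,float);y=yaw0
    for q,yt in zip(pts,yaws):
        a=np.radians(y);ex=np.array([np.cos(a),np.sin(a),0]);ey=np.array([np.sin(a),-np.cos(a),0]);v=(np.array(q)-p)/.05
        s=[round(v@ex,nd),round(v@ey,nd),round(-v[2],nd)];t=round(-(yt-y)/5,nd)
        p=p+.05*(s[0]*ex+s[1]*ey+np.array([0,0,-s[2]]));y=y-5*t
        print(f"[{op},[{s[0]+0:g},{s[1]+0:g},{s[2]+0:g}],{t+0:g}]",end=",")
    print("\nend",p.round(4),round(y,1))
E
python3 - <<'E'
from h import *
d=pickle.load(open("s0.pkl","rb"));T,S=d["top"],d["scene"]
print("lever tri",tri(T,(231,272.3),S,(418.5,230.5)),"rail",cast(T,(340,204.5),.0935),"rail tri")
n=34;th=np.radians(np.linspace(-68.3,31.8,n+1)[1:]);r=np.linspace(.525,.502,n+1)[1:]
z=np.minimum(.243+.006*np.arange(1,n+1),.29)
rows((.194,-.4875,.243),21.7,np.c_[r*np.cos(th),r*np.sin(th),z],np.linspace(21.7,189.1,n+1)[1:],92-.2)
E
```

```text
lever tri [0.41050933 0.26321035 0.05153404] rail [[ 0.57968719 -0.02608643  0.0935    ]] rail tri
[91.8,[0.54,-0.02,-0.12],-0.98],[91.8,[0.54,-0.01,-0.12],-0.99],[91.8,[0.54,0.01,-0.12],-0.98],[91.8,[0.53,0.03,-0.12],-0.99],[91.8,[0.54,0.04,-0.12],-0.98],[91.8,[0.53,0.07,-0.12],-0.99],[91.8,[0.53,0.08,-0.12],-0.98],[91.8,[0.52,0.1,-0.1],-0.99],[91.8,[0.52,0.12,0],-0.98],[91.8,[0.52,0.14,0],-0.99],[91.8,[0.51,0.15,0],-0.98],[91.8,[0.5,0.17,0],-0.99],[91.8,[0.49,0.19,0],-0.98],[91.8,[0.49,0.21,0],-0.99],[91.8,[0.48,0.22,0],-0.98],[91.8,[0.48,0.24,0],-0.99],[91.8,[0.46,0.25,0],-0.98],[91.8,[0.45,0.27,0],-0.98],[91.8,[0.45,0.29,0],-0.99],[91.8,[0.43,0.3,0],-0.98],[91.8,[0.42,0.31,0],-0.99],[91.8,[0.41,0.33,0],-0.98],[91.8,[0.4,0.34,0],-0.99],[91.8,[0.38,0.35,0],-0.98],[91.8,[0.38,0.37,0],-0.99],[91.8,[0.36,0.38,0],-0.98],[91.8,[0.34,0.39,0],-0.99],[91.8,[0.33,0.4,0],-0.98],[91.8,[0.32,0.41,0],-0.99],[91.8,[0.3,0.42,0],-0.98],[91.8,[0.29,0.44,0],-0.99],[91.8,[0.27,0.44,0],-0.98],[91.8,[0.25,0.45,0],-0.99],[91.8,[0.24,0.45,0],-0.98],
end [0.4269 0.2644 0.29  ] 189.1
```

The checks agree with the description: lever tip 122 mm from the axis, mark 142 mm, rail x 0.580 against 0.579 from the plate. Swinging over to the lever.

Call:
servo_tool(
  targets=[
    [40,[0.54,-0.02,-0.12],-1],
    [40,[0.54,0,-0.12],-1],
    [40,[0.54,0.01,-0.12],-1],
    [40,[0.53,0.03,-0.12],-1],
    [40,[0.54,0.05,-0.12],-1],
    [40,[0.53,0.07,-0.12],-1],
    [40,[0.53,0.08,-0.12],-1],
    [40,[0.52,0.1,-0.1],-1],
  ],
)

```text
clock: 1.1
eef_pos: [0.3695, -0.3653, 0.2906]
eef_rot: [-180.0, -0.0, 61.9]
ft_force: [0.6, -0.3, -0.6]
opening: 0.433
grip_force: 0.0
```

Call:
servo_tool(
  targets=[
    [40,[0.52,0.12,0],-1],
    [40,[0.52,0.14,0],-1],
    [40,[0.51,0.15,0],-1],
    [40,[0.5,0.17,0],-1],
    [40,[0.49,0.19,0],-1],
    [40,[0.49,0.21,0],-1],
    [40,[0.48,0.22,0],-1],
    [40,[0.48,0.24,0],-1],
  ],
)

```text
clock: 2.1
eef_pos: [0.4768, -0.1835, 0.2903]
eef_rot: [-180.0, -0.0, 101.9]
ft_force: [0.1, -0.8, 0.0]
opening: 0.441
grip_force: 0.0
```

Call:
servo_tool(
  targets=[
    [40,[0.46,0.25,0],-1],
    [40,[0.45,0.27,0],-1],
    [40,[0.45,0.29,0],-1],
    [40,[0.43,0.3,0],-1],
    [40,[0.42,0.31,0],-1],
    [40,[0.41,0.33,0],-1],
    [40,[0.4,0.34,0],-1],
    [40,[0.38,0.35,0],-1],
  ],
)

```text
clock: 3.1
eef_pos: [0.5, 0.0235, 0.2903]
eef_rot: [-180.0, -0.0, 141.9]
ft_force: [0.5, 0.4, 0.1]
opening: 0.433
grip_force: 0.0
```

Call:
servo_tool(
  targets=[
    [40,[0.38,0.37,0],-1],
    [40,[0.36,0.38,0],-1],
    [40,[0.34,0.39,0],-1],
    [40,[0.33,0.4,0],-1],
    [40,[0.32,0.41,0],-1],
    [40,[0.3,0.42,0],-1],
    [40,[0.29,0.43,0],-1],
    [40,[0.27,0.43,0],0],
  ],
)

```text
clock: 4.1
eef_pos: [0.4366, 0.2195, 0.2903]
eef_rot: [-180.0, -0.0, 176.8]
ft_force: [0.2, 0.5, -0.3]
opening: 0.435
grip_force: 0.0
```

Call:
servo_tool(
  targets=[
    [36,[0.12,0.45,0],0],
    [36,[0.13,0.45,0],0],
    [36,[0,0,0.5],-1],
    [36,[0,0,0.8],-1],
    [36,[0,0,0.8],-0.46],
    [36,[0,0,0.8],0],
    [36,[0,0,0.7],0],
    [36,[0,0,0],0],
  ],
)

```text
clock: 5.1
eef_pos: [0.4256, 0.2637, 0.1084]
eef_rot: [-179.9, -0.4, -171.0]
ft_force: [0.4, 0.4, -0.4]
opening: 0.391
grip_force: 0.0
```

```bash
python3 - <<'E'
from rig import arm,snapshot
import cv2,numpy as np
a=[cv2.resize(snapshot(n)["image"][y:y+90,x:x+120,::-1],(400,300),interpolation=cv2.INTER_CUBIC) for n,x,y in(("top",170,190),("scene",350,175))]
cv2.imwrite("pics/m3.png",np.hstack(a));print(arm.get_obs()["eef_pos"],arm.get_obs()["eef_rot"])
E
```

```text
[0.42770432 0.26462014 0.11138446] [ 1.79999349e+02  2.31977753e-02 -1.70994737e+02]
```

View pics/m3.png

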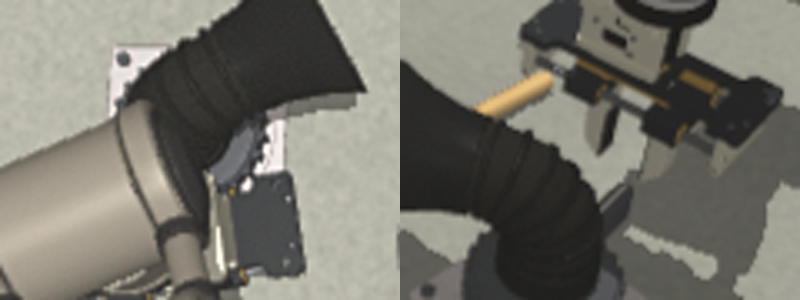

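The gripper is above the lever. In the scene half the fingertips are at about (600,140) and (655,165), and the lever lies below them at (615,205). Going down now, then narrowing the jaws.

Call:
servo_tool(
  targets=[
    [36,[0,0,0.45],0],
    [36,[0,0,0.45],0],
    [36,[0,0,0.38],0],
    [36,[0,0,0],0],
    [20,[0,0,0],0],
    [20,[0,0,0],0],
    [20,[0,0,0],0],
  ],
  newtons=8,
)

```text
clock: 6.08
eef_pos: [0.4277, 0.2646, 0.0474]
eef_rot: [180.0, 0.1, -171.0]
ft_force: [-0.0, -0.1, -0.3]
opening: 0.22
grip_force: 0.0
```

```bash
python3 - <<'E'
from h import *;from rig import arm
o=arm.get_obs();p=o["eef_pos"];print(p,o["eef_rot"],o["opening"]*92,o["grip_force"],o["ft_force"])
A=np.array([.5305,.2815]);v=p[:2]-A;print(np.hypot(*v),np.degrees(np.arctan2(v[1],v[0])))
n=17;a=np.linspace(189.1,108.4,n+1)[1:];t=np.radians(a)
rows((p[0],p[1],.047),o["eef_rot"][2]%360,np.c_[A[0]+.105*np.cos(t),A[1]+.105*np.sin(t),.047+0*t],a,20)
E
```

```text
[0.42770082 0.26460146 0.04740697] [ 1.79986200e+02  7.59651057e-02 -1.70993964e+02] 20.25635719683975 0.0 [-0.04611463 -0.07310506 -0.29831656]
0.10417884692584965 -170.66497486615847
[20,[0.01,0.18,0],0.93],[20,[-0.01,0.18,0],0.95],[20,[-0.01,0.17,0],0.95],[20,[0,0.17,0],0.95],[20,[-0.01,0.18,0],0.95],[20,[-0.01,0.17,0],0.95],[20,[0,0.17,0],0.95],[20,[-0.01,0.18,0],0.95],[20,[-0.01,0.17,0],0.95],[20,[0,0.18,0],0.95],[20,[-0.01,0.17,0],0.94],[20,[-0.01,0.17,0],0.95],[20,[-0.01,0.18,0],0.95],[20,[0,0.17,0],0.95],[20,[-0.01,0.18,0],0.95],[20,[-0.01,0.17,0],0.95],[20,[-0.01,0.17,0],0.95],
end [0.4973 0.3809 0.047 ] 108.4
```

Call:
servo_tool(
  targets=[
    [20,[0.01,0.18,0],0.95],
    [20,[-0.01,0.18,0],0.95],
    [20,[-0.01,0.17,0],0.95],
    [20,[0,0.17,0],0.95],
    [20,[-0.01,0.18,0],0.95],
    [20,[-0.01,0.17,0],0.95],
    [20,[0,0.17,0],0.95],
    [20,[-0.01,0.18,0],0.95],
  ],
)

```text
clock: 7.08
eef_pos: [0.4382, 0.3316, 0.0469]
eef_rot: [-179.9, 0.0, 150.9]
ft_force: [0.4, -3.9, 1.3]
opening: 0.219
grip_force: 1.6
```

Call:
servo_tool(
  targets=[
    [20,[-0.01,0.17,0],0.95],
    [20,[0,0.18,0],0.95],
    [20,[-0.01,0.17,0],0.95],
    [20,[-0.01,0.17,0],0.95],
    [20,[-0.01,0.18,0],0.95],
    [20,[0,0.17,0],0.95],
    [20,[-0.01,0.18,0],0.95],
    [20,[0,0,0],0],
  ],
)

```text
clock: 8.07
eef_pos: [0.4816, 0.3743, 0.0467]
eef_rot: [180.0, 0.0, 117.8]
ft_force: [1.1, 0.7, 0.4]
opening: 0.217
grip_force: 0.0
```

```bash
python3 - <<'E'
from h import *;from rig import arm
o=arm.get_obs();p=o["eef_pos"];print(p,o["eef_rot"],o["opening"]*92,o["grip_force"],o["ft_force"])
A=np.array([.5305,.2815]);v=p[:2]-A;print(np.hypot(*v),np.degrees(np.arctan2(v[1],v[0])))
t=np.radians(108.4);rows(p,o["eef_rot"][2]%360,[(A[0]+.105*np.cos(t),A[1]+.105*np.sin(t),.047)],[108.4],20)
E
```

```text
[0.48156146 0.3742968  0.04672178] [1.79984694e+02 1.51282273e-03 1.17793201e+02] 19.949864985423847 0.0 [1.09771576 0.72883834 0.392634  ]
0.1049105613569549 117.8059586511046
[20,[-0.03,0.34,-0.01],1.88],
end [0.4973 0.3809 0.0472] 108.4
```

Call:
servo_tool(
  targets=[
    [20,[-0.01,0.17,0],0.95],
    [20,[-0.01,0.17,0],0.95],
    [20,[0,0,0],0],
    [10,[0,0,0],0],
    [10,[0,0,0],0],
    [10,[0,0,0],0],
    [36,[0,0,0],0],
    [36,[0,0,0],0],
  ],
)

```text
clock: 9.07
eef_pos: [0.4977, 0.3806, 0.0469]
eef_rot: [179.9, 0.0, 108.3]
ft_force: [0.6, -0.2, -0.8]
opening: 0.341
grip_force: 0.0
```

Call:
servo_tool(
  targets=[
    [36,[0,0,0],0],
    [36,[0,0,-0.4],0],
    [50,[0,0,-0.8],0],
    [50,[0,0,-1],0],
    [50,[0,0,-1],0],
    [50,[0,0,-1],0],
    [50,[-0.1,-1,-0.7],0.95],
    [50,[-0.1,-1,0],0.95],
  ],
)

```text
clock: 10.07
eef_pos: [0.4041, 0.3436, 0.2946]
eef_rot: [179.7, -0.1, 98.6]
ft_force: [1.1, 0.8, 0.2]
opening: 0.544
grip_force: 0.0
```

```bash
python3 - <<'E'
from rig import arm,snapshot
import cv2,numpy as np,pickle
s=snapshot("top");q=snapshot("scene");pickle.dump({"top":s,"scene":q},open("s1.pkl","wb"))
a=[cv2.resize(v["image"][y:y+90,x:x+120,::-1],(400,300),interpolation=cv2.INTER_CUBIC) for v,x,y in((s,160,190),(q,350,200))]
cv2.imwrite("pics/m4.png",np.hstack(a));print(arm.get_obs()["eef_pos"],arm.get_obs()["eef_rot"],arm.get_obs()["joints"])
E
```

```text
[0.39953598 0.34215957 0.29234174] [-1.79885851e+02  3.28387004e-02  9.87429821e+01] [3.22164261e+01 1.78511327e+01 8.20857651e+01 1.55755263e-02
 8.01808860e+01 2.34708046e+01]
```

View pics/m4.png

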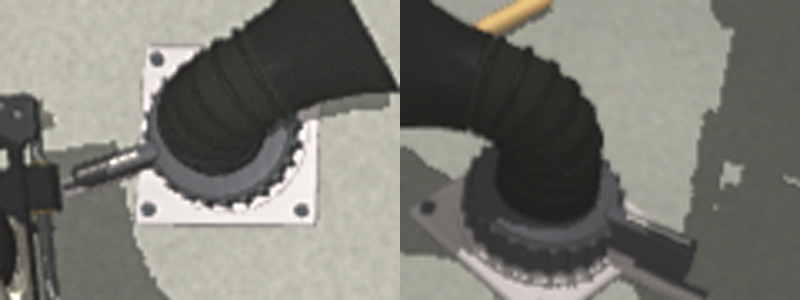

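```bash
python3 - <<'E'
from h import *
s=pickle.load(open("s1.pkl","rb"))["top"]
t=np.radians(108.4);print("exp tip px",proj(s,(.5305+.122*np.cos(t),.2815+.122*np.sin(t),.056)),cast(s,(182.7,242.5),.056))
h=cv2.cvtColor(s["image"],cv2.COLOR_RGB2HSV)
for x in range(180,206,4): print(x,h[230:252,x,2].tolist())
n=16;f=np.linspace(0,1,n+1)[1:,None];p0=np.array([.3995,.342,.292]);p1=np.array([.503,-.325,.25])
rows(p0,98.7,p0+f*(p1-p0),(98.7+f[:,0]*(83.1-98.7)),50)
E
```

```text
exp tip px [180.80678314 242.06617722] [[0.49075456 0.39219474 0.056     ]]
180 [190, 189, 192, 192, 138, 112, 110, 112, 115, 113, 114, 113, 115, 136, 128, 77, 66, 135, 144, 116, 113, 116]
184 [193, 194, 192, 185, 130, 109, 111, 113, 110, 72, 71, 150, 128, 79, 61, 62, 137, 139, 109, 107, 112, 111]
188 [190, 190, 189, 131, 110, 113, 113, 86, 60, 87, 151, 99, 68, 59, 52, 59, 107, 111, 111, 117, 116, 111]
192 [188, 193, 192, 134, 115, 115, 86, 65, 122, 122, 110, 99, 66, 54, 88, 104, 114, 115, 115, 113, 115, 111]
196 [184, 184, 192, 198, 183, 109, 122, 253, 173, 109, 92, 63, 50, 94, 144, 185, 134, 108, 108, 107, 106, 109]
200 [192, 190, 188, 143, 105, 174, 241, 157, 103, 75, 53, 56, 112, 177, 195, 196, 193, 184, 163, 159, 166, 182]
204 [72, 67, 90, 100, 105, 110, 114, 101, 65, 49, 105, 241, 242, 239, 236, 234, 234, 233, 233, 237, 195, 118]
[50,[-0.84,0,0.05],0.19],[50,[-0.85,0.02,0.05],0.2],[50,[-0.84,0.03,0.06],0.19],[50,[-0.84,0.04,0.05],0.2],[50,[-0.84,0.06,0.05],0.19],[50,[-0.85,0.07,0.05],0.2],[50,[-0.83,0.09,0.06],0.19],[50,[-0.84,0.1,0.05],0.2],[50,[-0.84,0.12,0.05],0.19],[50,[-0.83,0.13,0.05],0.2],[50,[-0.83,0.15,0.06],0.19],[50,[-0.83,0.15,0.05],0.2],[50,[-0.83,0.18,0.05],0.19],[50,[-0.82,0.18,0.05],0.2],[50,[-0.82,0.2,0.06],0.19],[50,[-0.82,0.22,0.05],0.2],
end [ 0.5031 -0.3252  0.25  ] 83.1
```

The lever lies over the tab: its tip is at about (75,172) in the crop, in line with the rib. Its measured slope of 0.331 matches the rib's 0.33. Moving to the board.

Call:
servo_tool(
  targets=[
    [50,[-0.84,0,0.05],0.2],
    [50,[-0.85,0.02,0.05],0.2],
    [50,[-0.84,0.03,0.05],0.2],
    [50,[-0.84,0.04,0.05],0.2],
    [50,[-0.84,0.06,0.05],0.2],
    [50,[-0.85,0.07,0.05],0.2],
    [50,[-0.83,0.09,0.05],0.2],
    [50,[-0.84,0.1,0.05],0.2],
  ],
)

```text
clock: 11.18
eef_pos: [0.4558, 0.0085, 0.2717]
eef_rot: [179.9, 0.0, 90.7]
ft_force: [0.2, -0.4, 0.8]
opening: 0.545
grip_force: 0.0
```

Call:
servo_tool(
  targets=[
    [50,[-0.84,0.12,0.05],0.2],
    [50,[-0.83,0.13,0.05],0.2],
    [50,[-0.83,0.15,0.05],0.2],
    [50,[-0.83,0.15,0.05],0.2],
    [50,[-0.83,0.18,0.05],0.2],
    [50,[-0.82,0.18,0.05],0.2],
    [50,[-0.82,0.2,0.05],0.1],
    [50,[-0.4,0.1,0.05],0],
  ],
)

```text
clock: 12.18
eef_pos: [0.5023, -0.3048, 0.251]
eef_rot: [-180.0, 0.0, 84.2]
ft_force: [-0.0, 0.0, 0.6]
opening: 0.542
grip_force: 0.0
```

```bash
python3 - <<'E'
from h import *;from rig import arm,snapshot
o=arm.get_obs();p=o["eef_pos"];y=o["eef_rot"][2];print(p,y)
rows(p,y,[(.503,-.325,.20)],[83.1],50)
s=snapshot("scene");cv2.imwrite("pics/m5.png",cv2.resize(s["image"][60:165,200:340,::-1],(800,600),interpolation=cv2.INTER_CUBIC))
E
```

```text
[ 0.5023323  -0.30480437  0.25104804] 84.175831139433
[50,[-0.4,0.05,1.02],0.22],
end [ 0.5028 -0.325   0.2   ] 83.1
```

View pics/m5.png

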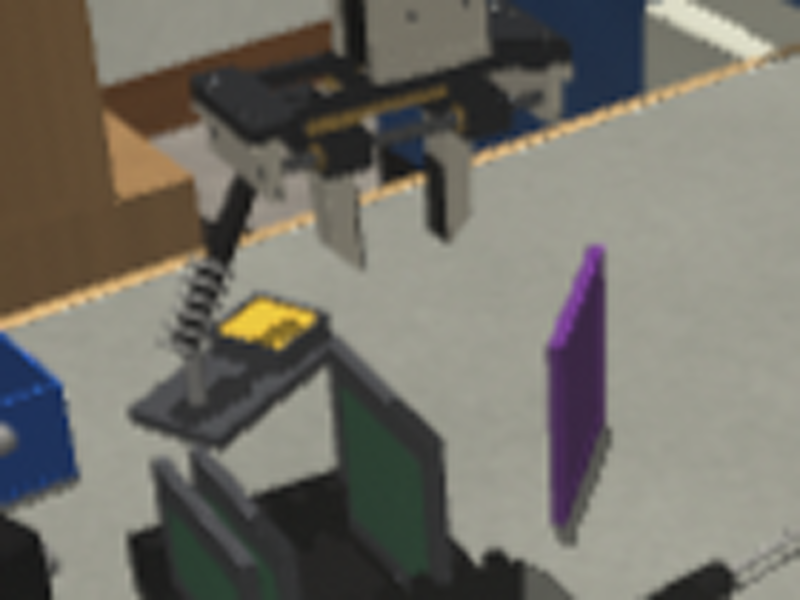

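The open fingers, at (340,240) and (450,220), straddle the line of the tall board's top bar, which runs (335,345)–(435,440). Centring, going down and gripping.

Call:
servo_tool(
  targets=[
    [50,[-0.4,0.05,0],0.2],
    [50,[0,0,0.6],0],
    [50,[0,0,0.6],0],
    [50,[0,0,0.6],0],
    [50,[0,0,0.4],0],
    [50,[0,0,0.2],0],
    [50,[0,0,0],0],
  ],
)

```text
clock: 13.1
eef_pos: [0.5027, -0.3222, 0.1317]
eef_rot: [-180.0, -0.0, 83.3]
ft_force: [0.3, 0.4, 0.3]
opening: 0.544
grip_force: 0.0
```

Call:
servo_tool(
  targets=[
    [22,[0,0,0],0],
    [14,[0,0,0],0],
    [8,[0,0,0],0],
    [5,[0,0,0],0],
    [5,[0,0,0],0],
  ],
  newtons=25,
)

```text
clock: 13.72
eef_pos: [0.503, -0.3226, 0.1319]
eef_rot: [179.9, 0.0, 83.2]
ft_force: [1.3, 0.4, 0.2]
opening: 0.108
grip_force: 24.9
```

Call:
servo_tool(
  targets=[
    [5,[0,0,-0.15],0],
    [5,[0,0,-0.35],0],
    [5,[0,0,-0.5],0],
    [5,[0,0,-0.5],0],
    [5,[0,0,-0.5],0],
    [5,[0,0,-0.2],0],
    [5,[0,0,0],0],
  ],
)

```text
clock: 14.6
eef_pos: [0.5025, -0.3225, 0.242]
eef_rot: [180.0, 0.0, 83.3]
ft_force: [0.4, -0.1, -2.3]
opening: 0.105
grip_force: 25.0
```

```bash
python3 - <<'E'
from h import *;from rig import arm,snapshot
o=arm.get_obs();p=o["eef_pos"];y=o["eef_rot"][2];print(p,o["eef_rot"],o["ft_force"],o["ft_torque"],o["opening"]*92)
s=snapshot("scene");t=snapshot("top");pickle.dump({"scene":s,"top":t},open("s2.pkl","wb"))
# predicted board corners (TCP-centred, bottom at tip-based height)
b=np.radians(y-90);ey=np.array([-np.sin(b),np.cos(b),0]);ez=np.array([0,0,1.])
c=np.array([p[0],p[1],p[2]+.004])
im=s["image"][50:170,200:340,::-1].copy();im=cv2.resize(im,(700,600),interpolation=cv2.INTER_CUBIC)
for u in(-.065,.065):
  for v in(0,-.13):
    q=proj(s,c+u*ey+v*ez);print(u,v,q.round(1));cv2.circle(im,tuple(int(k) for k in ((q-[200,50])*5+2)),4,(0,0,255),1)
cv2.imwrite("pics/m6.png",im)
E
```

```text
[ 0.50253753 -0.32249947  0.24197217] [1.79982606e+02 2.42763615e-02 8.32573116e+01] [ 0.41791974 -0.12648443 -2.30502174] [-0.02026287 -0.14906992 -0.01176083] 9.683717074260349
-0.065 0 [256.5  89. ]
-0.065 -0.13 [259.6 124. ]
0.065 0 [275.8 105.8]
0.065 -0.13 [278.  141.8]
```

View pics/m6.png

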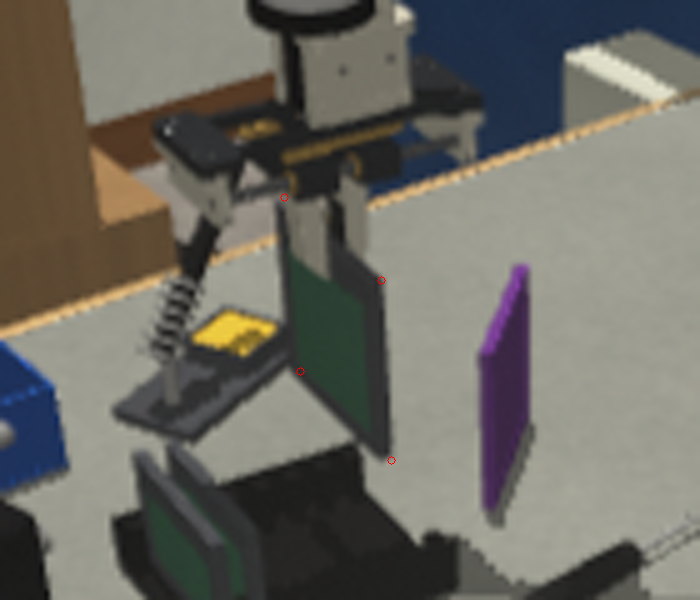

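The predicted corners (red circles) fall on the board's corners within about 1 px, so the board hangs upright and well held. Carrying it to the easel.

Call:
servo_tool(
  targets=[
    [5,[0.4,0.03,0],-0.08],
    [5,[0.7,0.04,0],-0.14],
    [5,[0.9,0.06,0],-0.18],
    [5,[0.9,0.06,0],-0.18],
    [5,[0.9,0.06,0],-0.18],
    [5,[0.9,0.06,0],-0.18],
    [5,[0.7,0.04,0],-0.14],
    [5,[0.4,0.02,0],-0.08],
  ],
)

```text
clock: 15.7
eef_pos: [0.5419, -0.0321, 0.2412]
eef_rot: [-179.9, -0.0, 89.2]
ft_force: [0.2, 0.4, -1.8]
opening: 0.106
grip_force: 25.0
```

Call:
servo_tool(
  targets=[
    [5,[0,0,0],0],
    [5,[0,0,0],0],
  ],
)

```text
clock: 15.95
eef_pos: [0.5424, -0.0354, 0.2415]
eef_rot: [-180.0, 0.0, 89.0]
ft_force: [-0.0, 0.3, -1.9]
opening: 0.105
grip_force: 25.0
```

```bash
python3 - <<'E'
from h import *;from rig import arm,snapshot
o=arm.get_obs();p=o["eef_pos"];y=o["eef_rot"][2];print(p,o["eef_rot"],o["ft_force"])
rows(p,y,[(.5412,-.034,p[2])],[89.1],5)
s=snapshot("scene");cv2.imwrite("pics/m7.png",cv2.resize(s["image"][110:245,230:410,::-1],(800,600),interpolation=cv2.INTER_CUBIC))
E
```

```text
[ 0.54237114 -0.03543499  0.241539  ] [-1.79984949e+02  3.11687643e-02  8.90293408e+01] [-0.00419129  0.31105678 -1.93862719]
[5,[0.03,-0.02,0],-0.01],
end [ 0.5414 -0.0339  0.2415] 89.1
```

View pics/m7.png

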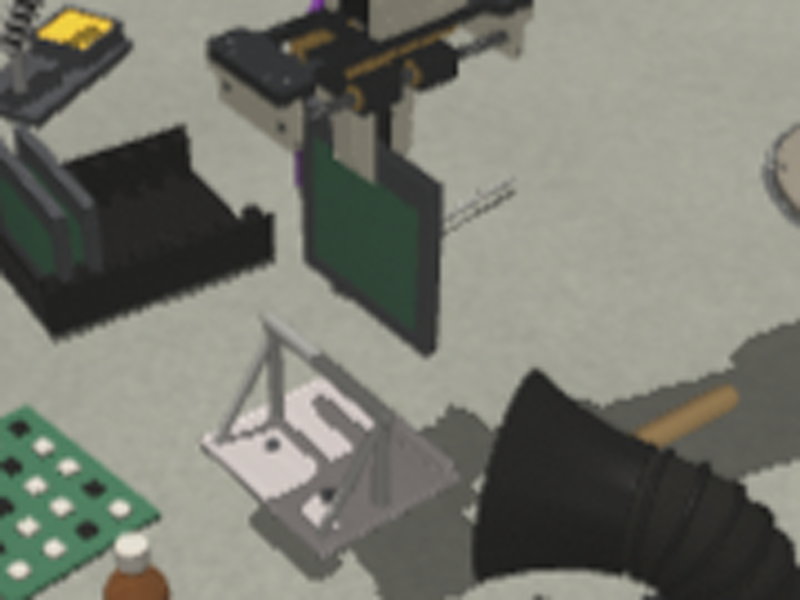

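The board hangs above the easel. Its lower edge, (305,260)–(430,350), is parallel to the rail, (265,320)–(385,430), with its back towards the rail. Lowering it.

Call:
servo_tool(
  targets=[
    [5,[0.03,-0.02,0.3],0],
    [5,[0,0,0.5],0],
    [5,[0,0,0.5],0],
    [5,[0,0,0.4],0],
    [5,[0,0,0.2],0],
    [5,[0,0,0.1],0],
    [5,[0,0,0],0],
    [5,[0,0,0],0],
  ],
)

```text
clock: 17.0
eef_pos: [0.5419, -0.0334, 0.1424]
eef_rot: [179.9, 0.0, 89.1]
ft_force: [0.2, 0.4, -1.4]
opening: 0.107
grip_force: 25.0
```

Call:
servo_tool(
  targets=[
    [5,[0,0,0.04],0],
    [5,[0,0,0.04],0],
    [5,[0,0,0.04],0],
    [5,[0,0,0],0],
  ],
)

```text
clock: 17.5
eef_pos: [0.5414, -0.0333, 0.1355]
eef_rot: [-180.0, 0.0, 89.1]
ft_force: [0.2, -0.4, -2.9]
opening: 0.108
grip_force: 25.0
```

Nothing has been touched yet. Down in 1 mm steps until contact.

Call:
servo_tool(
  targets=[
    [5,[0,0,0.02],0],
    [5,[0,0,0.02],0],
    [5,[0,0,0],0],
  ],
)

```text
clock: 17.88
eef_pos: [0.5417, -0.0333, 0.1339]
eef_rot: [180.0, 0.0, 89.1]
ft_force: [0.2, -0.5, -1.0]
opening: 0.103
grip_force: 25.0
```

```bash
python3 - <<'E'
from h import *;from rig import arm,snapshot
o=arm.get_obs();print(o["eef_pos"],o["ft_force"],o["ft_torque"])
s=snapshot("scene");t=snapshot("top")
a=[cv2.resize(v["image"][y:y+75,x:x+100,::-1],(400,300),interpolation=cv2.INTER_CUBIC) for v,x,y in((t,290,165),(s,265,145))]
cv2.imwrite("pics/m8.png",np.hstack(a))
E
```

```text
[ 0.54172598 -0.03332465  0.13388552] [ 0.24282253 -0.54639609 -1.01811484] [ 0.03626054 -0.20486232 -0.01833489]
```

Call:
servo_tool(
  targets=[
    [5,[0,0,0.02],0],
    [5,[0,0,0],0],
  ],
)

```text
clock: 18.23
eef_pos: [0.542, -0.0333, 0.1338]
eef_rot: [179.9, 0.0, 89.1]
ft_force: [-0.7, 1.3, 6.3]
opening: 0.107
grip_force: 25.0
```

The foot touches at the expected plate height with a net 8 N, so it is not on the lip. Loosening the jaws to 24 mm, then leaning the board back, caught between the fingers.

Call:
servo_tool(
  targets=[
    [14,[0,0,0],0],
    [18,[0,0,0],0],
    [24,[0,0,0],0],
    [24,[0,0.04,0],0],
    [24,[0,0.06,0],0],
    [24,[0,0.06,0],0],
    [24,[0,0.06,0],0],
    [24,[0,0.06,0],0],
  ],
  newtons=5,
)

```text
clock: 19.23
eef_pos: [0.5557, -0.0335, 0.1327]
eef_rot: [-180.0, 0.0, 89.1]
ft_force: [0.6, 0.5, -0.4]
opening: 0.26
grip_force: 0.0
```

Call:
servo_tool(
  targets=[
    [24,[0,0.06,0],0],
    [24,[0,0.06,0],0],
    [24,[0,0.06,0],0],
    [24,[0,0.06,0],0],
    [24,[0,0.06,0],0],
    [24,[0,0.06,0],0],
    [24,[0,0,0],0],
  ],
)

```text
clock: 20.1
eef_pos: [0.5737, -0.0338, 0.1327]
eef_rot: [180.0, 0.0, 89.1]
ft_force: [-0.5, -0.9, 0.0]
opening: 0.264
grip_force: 0.1
```

```bash
python3 - <<'E'
from h import *;from rig import arm,snapshot
o=arm.get_obs();print(o["eef_pos"],o["ft_force"],o["ft_torque"],o["grip_force"],o["opening"]*92)
s=snapshot("scene");t=snapshot("top");pickle.dump({"scene":s,"top":t},open("s3.pkl","wb"))
E
```

```text
[ 0.57373117 -0.03383911  0.13270072] [-0.51383127 -0.91223085  0.04989275] [-0.04942261 -0.21752036 -0.03723902] 0.14001670468132943 24.32221645862176
```

Call:
servo_tool(
  targets=[
    [24,[0,0.04,0],0],
    [24,[0,0.04,0],0],
    [24,[0,0.04,0],0],
    [24,[0,0.04,0],0],
    [24,[0,0,0],0],
  ],
)

```text
clock: 20.82
eef_pos: [0.5816, -0.034, 0.1326]
eef_rot: [-180.0, 0.0, 89.1]
ft_force: [0.1, -0.6, 0.0]
opening: 0.259
grip_force: 0.0
```

```bash
python3 - <<'E'
from h import *;from rig import arm,snapshot
o=arm.get_obs();print(o["eef_pos"],o["ft_force"],o["ft_torque"],o["grip_force"],o["opening"]*92)
s=snapshot("scene");t=snapshot("top");pickle.dump({"scene":s,"top":t},open("s4.pkl","wb"))
# predicted top-edge +y end / bottom +y end (mid thickness) when leaning .38 at foot x=-33
E=np.array([.5722,-.0364,0])
for L in(.25,.38):
  for q in((-.033,.063,.010),(-.033+.13*np.sin(L),.063,.010+.13*np.cos(L))): print(L,proj(s,E+q).round(1))
h=cv2.cvtColor(s["image"],cv2.COLOR_RGB2HSV)
for y in range(160,206,5): print(y,h[y,300:345,2].tolist())
E
```

```text
[ 0.58159408 -0.03397204  0.13263346] [ 0.12546983 -0.5730202   0.03172233] [ 0.02153054 -0.07702048  0.02622411] 0.0 23.787070042265604
0.25 [327.3 215.9]
0.25 [319.8 187.9]
0.38 [327.3 215.9]
0.38 [315.3 191.6]
160 [40, 40, 41, 51, 65, 47, 40, 39, 50, 53, 81, 74, 87, 69, 45, 41, 42, 41, 40, 41, 40, 42, 42, 61, 86, 84, 63, 46, 95, 134, 146, 123, 120, 126, 102, 140, 161, 167, 167, 166, 166, 167, 167, 165, 162]
165 [86, 94, 92, 89, 114, 119, 118, 108, 95, 62, 55, 63, 65, 71, 84, 53, 40, 41, 40, 40, 40, 40, 40, 36, 44, 69, 91, 94, 153, 165, 167, 165, 163, 164, 165, 165, 165, 166, 164, 165, 166, 165, 164, 164, 165]
170 [41, 40, 41, 39, 40, 39, 40, 91, 109, 118, 122, 123, 122, 123, 66, 34, 43, 69, 73, 90, 118, 122, 155, 163, 163, 163, 165, 165, 165, 165, 165, 164, 163, 164, 166, 165, 163, 160, 161, 162, 165, 164, 163, 161, 162]
175 [40, 57, 98, 122, 89, 47, 37, 38, 38, 89, 118, 123, 123, 123, 152, 160, 162, 164, 164, 163, 162, 161, 163, 163, 164, 165, 164, 166, 167, 165, 165, 165, 163, 162, 162, 161, 160, 161, 163, 166, 166, 165, 165, 163, 162]
180 [123, 92, 64, 87, 84, 50, 37, 38, 38, 9
[... 549 characters left out ...]
 161, 162, 161, 160, 162, 162, 163, 163, 162, 162, 161, 160, 159]
195 [56, 61, 62, 73, 87, 97, 100, 101, 98, 86, 74, 66, 63, 58, 51, 52, 54, 54, 86, 153, 165, 165, 165, 165, 162, 161, 161, 162, 163, 164, 163, 163, 164, 163, 164, 163, 162, 161, 162, 162, 163, 164, 162, 163, 162]
200 [117, 117, 116, 99, 70, 57, 59, 62, 62, 73, 87, 97, 99, 100, 98, 83, 66, 54, 54, 55, 88, 157, 167, 168, 168, 167, 165, 165, 164, 162, 159, 161, 161, 159, 158, 161, 164, 165, 165, 163, 160, 158, 159, 157, 126]
205 [116, 117, 116, 116, 115, 116, 116, 117, 117, 100, 71, 58, 60, 65, 92, 97, 92, 89, 63, 52, 55, 55, 54, 83, 92, 94, 138, 163, 165, 164, 163, 163, 161, 159, 159, 144, 140, 142, 140, 103, 89, 90, 78, 49, 40]
```

The corner at (316,190) matches a 0.38 rad lean, and nothing is pressing on the jaws. Opening wide and backing up.

Call:
servo_tool(
  targets=[
    [36,[0,0,0],0],
    [50,[0,0,0],0],
    [60,[0,0,0],0],
    [60,[0,0,0],0],
    [60,[0,0,-0.3],0],
    [60,[0,0,-0.6],0],
    [60,[0,0,-0.9],0],
    [60,[0,0,-0.9],0],
  ],
)

```text
clock: 21.92
eef_pos: [0.5814, -0.0339, 0.2702]
eef_rot: [179.9, 0.0, 89.1]
ft_force: [0.2, -0.1, 0.4]
opening: 0.655
grip_force: 0.0
```

Call:
servo_tool(
  targets=[
    [60,[-0.8,-0.4,-0.3],0],
    [60,[-0.9,-0.4,0],0],
    [60,[-0.9,-0.4,0],0],
    [60,[-0.9,-0.4,0],0],
    [60,[-0.6,-0.2,0],0],
    [60,[0,0,0],0],
  ],
)

```text
clock: 22.68
eef_pos: [0.4874, -0.2393, 0.2838]
eef_rot: [179.9, 0.1, 88.9]
ft_force: [-0.1, -0.4, -0.0]
opening: 0.651
grip_force: 0.0
```

```bash
python3 - <<'E'
from h import *;from rig import arm,snapshot
o=arm.get_obs();print(o["clock"],o["eef_pos"],o["ft_force"],o["grip_force"])
s=snapshot("scene");t=snapshot("top");pickle.dump({"scene":s,"top":t},open("s5.pkl","wb"))
def c(v,x,y,w,h):return cv2.resize(v["image"][y:y+h,x:x+w,::-1],(400,300),interpolation=cv2.INTER_CUBIC)
cv2.imwrite("pics/m9.png",np.vstack([np.hstack([c(t,300,175,80,60),c(s,265,160,100,75)]),np.hstack([c(t,160,190,120,90),c(t,100,60,520,340)])]))
E
```

```text
22.675 [ 0.48738759 -0.23929582  0.28378664] [-0.0922116  -0.38302403 -0.02839368] 0.0
```

View pics/m9.png

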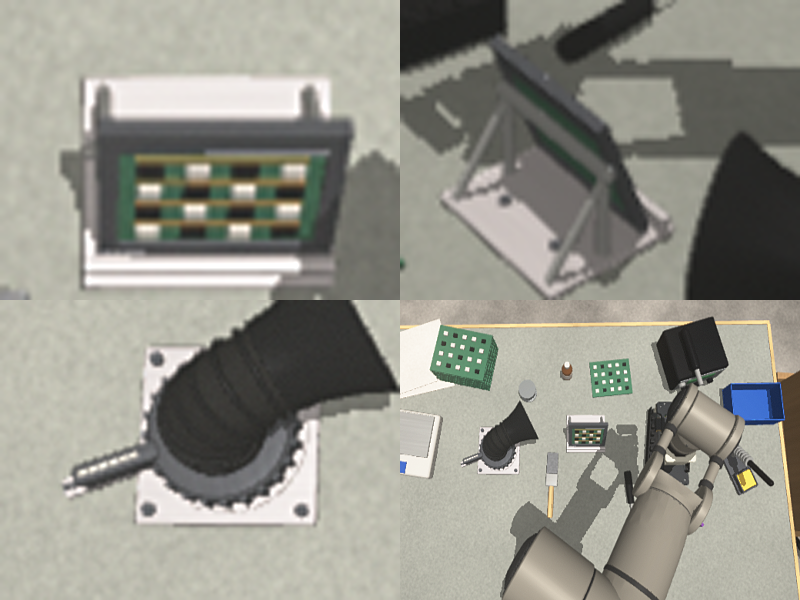

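The last picture shows the board leaning on the rail with its components facing out. Its lower edge, (97,252)–(328,250) in the first crop, lies just behind the lip and about 2 mm off the middle. The lever, tip at (72,485), lies over the rib, and the bystanders in view look unmoved. Handing in.

```bash
python3 -c "
from rig import arm
print(arm.hand_in())"
```

```text
the job is handed in; nothing more can be done
None
```

The job is handed in, though no verdict came back: the last picture shows the lever in line with the mark and the tall board released, leaning on the easel behind the lip, component side out.

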